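Stand the cutter-amplifier board upright in its rework frame and lock it

ROBOT

A 6-joint arm with a two-finger parallel gripper is mounted at the origin on the work surface. World frame = base frame: x ahead of the robot, y to its left, z up, the work surface at z = 0. Lengths are in m, angles in degrees, forces in N, time in s.
With the tool pointing down it reaches from about 0.4 to 0.825 m from the base axis. Payload 7 kg.
Tool frame: the origin (TCP) lies at the very end of the fingers, on their centre line; the grasp point (between the pads) lies behind it (r.grasp_offset is the z of the grasp point in the tool frame, in m); z points along the fingers, y is the direction in which the jaws open and shut (so a half turn about z gives the same grasp; the last joint's range is limited). The gripper opens to 88 mm and grips with 3 to 60 N. Pads are 19 mm wide; open, the fingers measure 130 mm over their backs; the gripper's body (78 mm by 193 mm) begins 47 mm behind the grasp point.
Start: joints at [-54.941, 20.546, 0.682, 0, -70.136, -16.507], TCP at [0.215, -0.64, 0.227] pointing down, gripper open.
Joint ranges: [-176.03, 176.03], [-82.01, 121.73], [-58.28, 71.71], [-173.87, 95.51], [-174.79, -0.11], [-173.66, 173.66]. Speed limits (degrees/s): [136.94, 136.94, 172.46, 180, 180, 180].

INTERFACE

Orientations are given as [roll, pitch, yaw] about the fixed x, y, z axes, in that order (R = Rz(yaw) Ry(pitch) Rx(roll)).
In Python, from plant import r gives the robot as it stands. The module is installed in compiled form; this text tells all that it offers.
- The arm moves only by the tool servo_tool, never from a script. Its argument "targets" is a list of rows, each an object of numbers: "dx", "dy", "dz": the shift along the world's x, y, z in cm; "spin": the turn about the world's z in rad; "grip": the opening in per cent of the stroke, from 0 (shut) to 100 (fully open). A call has exactly 10 rows; each row is the pose to reach, as a shift and turn from the pose commanded when the call began; what a row does not reach only later rows make up. A row lasts 1/12 s, in which the tool goes at most 41.7 mm and 7.16 degrees, less where a joint would pass 70% of its speed; a pose out of reach is approached as far as the arm can. A call with a gripper value outside its range is refused whole. The fingers move at their own pace and stop on an object; "squeeze" is the grip in N (left out, the last holds). Time passes only in rows, so rows that repeat a pose let the fingers close, or fill a call up. It gives the time, the measured TCP pose, the force and the opening at its end, in the units of the state.
- r.get_state(): the state, without advancing time (a new reading comes with each control period).
- r.capture(name): name is "side" or "top" or "wrist"; returns the picture (400x640x3 uint8, blue, green, red); there is no depth.
- r.get_calibration(name): a dict with "K" (3x3 intrinsics, pixels), "extrinsics" (4x4, takes a point from camera to world coordinates). Camera axes: x right, y down, z forward; pixel columns grow to the right and rows downward; lengths in m; the calibration is good to about 2 mm. A picture is of the moment at which its call begins: read the wrist's pose just before it. get_calibration takes no time and is no camera call; for the wrist camera it gives the pose at the moment of the call.
- r.close_job(): hands the job in, once; it reports no verdict.
Trained networks look in the newest picture that a camera, given by its name, has taken for a name from the list of things; names that differ only in an ending like _2 or _b are one class to them, and where a whole thing is asked for, a point or a joint stands for the part that bears it (a point fixed in the world has none). Each returns a list of dicts, best first, with "p" (0 to 1); they miss things now and then, are a little off and sometimes report something else, mostly with a low value. They report only what shows in the picture. A call takes as long as a camera call.
- r.cut_out(name, camera): "mask" (400x640 bool, what is visible of it) and "extent" ([left, top, right, bottom] in pixels, round what is visible of it).
The state is a dict: "time_s": time; "joints": joint angles; "qd": joint speeds; "joint_torque": joint torques, N m; "tcp_pos": TCP position; "eef_rot": TCP orientation; "contact_force": force on the tool from outside, world axes, zero at the start; "moment": the same for the moment, N m; "gripper_width": finger opening in m.
Only numpy, scipy, OpenCV 4.12 (cv2) and the standard library are available. Lean on these libraries where they do the work, as an engineer would, in place of code of your own. Each camera call takes 0.05 s, during which the arm holds its last target. There are 200 camera calls.

TASK

Turn the green circuit board in its rework frame about its long axis, near edge down, until it stands upright with its component side facing the robot. Then lock it there: swing the red-handled lock arm on top of the frame's post clockwise, seen from above, as far as it goes. Leave the other things on the counter where they are.

Things in the scene. Friction and masses are not known exactly. Their poses are not given: they have to be found in the camera images.
- frame: aluminium rework frame fixed to the counter: base plate 130 (x) x 260 (y) x 12 mm, posts 30 x 20 mm at y = +100 mm (150 mm tall, with the lock) and y = -100 mm (138 mm tall). Origin: underside centre of the plate; x away from the robot (yaw up to 0.3 rad either way), y along the board's long axis, z up. The board turns about the line x = 0, z = 120 mm along y
- board (a joint): angle (rad) of the green board between the posts, 150 long (y) x 70 wide x 6 mm, pivoted on its long centre line. 0 = level, component side up; grows as the long edge near the robot goes down; 1.571 = upright, component side to the robot. Travel -0.6 to 2.3. Friction hinge, stays where left; takes 0.09 N m (3 to 4 N at 27 mm)
- press_spot (a point): bare spot on the board's component-side surface, 27 mm from the turning axis and 8 mm inside the near long edge, at frame y = -40 mm; turns with the board. x axis: across the board to the far edge; z: out of the component side. That side is bare at frame y from -70 to 0 mm; elsewhere chips stand up to 4 mm proud
- lock (a joint): angle (rad) of the lock arm on the +y post, vertical axis, clockwise from above as it grows. 0 = loose, arm points to frame -x (the robot); 1.57 = stop, tight, arm points to frame +y. Stays where left (0.16 N m); from about 1.15 it presses a brake on the axle and stiffens (to 0.3 N m, 5 N at the handle); let go at the stop it springs back 0.05
- lock_handle (a point): middle of the upright red handle at the end of the lock's arm: cylinder 16 mm across, 42 mm tall, spanning heights 153 to 195 mm above the counter, 60 mm from the lock's axis. The steel arm is 10 mm thick, its middle at height 159 mm
- lock_pivot (a point): point on the lock's vertical axis (frame x = 0, y = +100 mm), 174 mm above the counter, level with the middle of the red handle
- swarf_jar: tin funnel (100 mm across at its mouth) fixed on top of a glass swarf jar (76 mm across), 178 mm tall together; loose, not to be disturbed; origin at the centre of its underside
- suction_cup: black rubber suction cup, 52 mm across, 38 mm tall; loose, not to be disturbed; origin at the centre of its underside
- tray_clip: red anodised tool tray clip, 50 x 22 x 24 mm; loose, not to be disturbed; origin at the centre of its underside
- chip_bottle: glass chip bottle with black cap, 48 mm across, 100 mm tall; loose, not to be disturbed; origin at the centre of its underside
- spindle_nut: chrome platter spindle nut, 34 mm across, 18 mm tall; loose, not to be disturbed; origin at the centre of its underside
- screwdriver: screwdriver with blue handle, 170 mm long, lying flat; loose, not to be disturbed; origin at the centre of its underside (at mid-length, roughly)

How it is judged:
By the outcome, as a careful person would: the job done as asked, in the order asked, and still so for the second after the job is handed in, with the robot touching nothing.
It also fails if it takes over 51 s, if anything falls off the work surface, if the arm or the gripper's body presses on something with over 40 N, if the wrist force passes 120 N, or if a joint passes its speed limit or range.

## Working session

There is one attempt and no reset: what is moved stays moved. The work goes in short steps, Python scripts to look and compute and a tool call to move; the robot and the scene stay as the last step left them, time stands still between calls to the robot, and variables do not carry over. Pictures are saved under pics/ and viewed, about 8 in all and at most 12, crops included, and the job is handed in when it is done.

Besides the shell and the picture viewer there is one more tool, called after "Call:" by a JSON object that holds its "fn" and its "kwargs", one argument or row to a line. servo_tool: Moves the arm, as the interface text tells. Its arguments: {"type":"object","properties":{"targets":{"type":"array"},"squeeze":{"type":"number"}},"required":["targets"]}

```bash
mkdir -p pics; cat > h.py <<'E'
import numpy as np, cv2
from plant import r
def ray(cam,u,v,cal=None):
    c=cal or r.get_calibration(cam); K=np.array(c["K"]);T=np.array(c["extrinsics"])
    d=T[:3,:3]@np.linalg.solve(K,[u,v,1.]); return T[:3,3],d
def at_z(cam,u,v,z):
    o,d=ray(cam,u,v); return o+d*(z-o[2])/d[2]
def proj(cam,P):
    c=r.get_calibration(cam); K=np.array(c["K"]);T=np.linalg.inv(np.array(c["extrinsics"]))
    p=(T[:3,:3]@np.atleast_2d(P).T).T+T[:3,3]; q=(K@p.T).T; return q[:,:2]/q[:,2:]
E
python3 - <<'E'
from h import *
s=r.get_state();print(s)
ims={}
for c in ["side","top"]:
    im=r.capture(c);cv2.imwrite(f"pics/{c}0.png",im)
    print(c,np.round(r.get_calibration(c)["extrinsics"],3).tolist(),np.round(r.get_calibration(c)["K"],1).tolist())
    for n in ["frame","board","lock","lock_handle","press_spot","swarf_jar","suction_cup","tray_clip","chip_bottle","spindle_nut","screwdriver"]:
        for d in r.cut_out(n,c)[:2]:
            m=d["mask"];ys,xs=np.nonzero(m)
            print(c,n,round(d["p"],2),d["extent"],len(xs),xs.mean().round(1) if len(xs) else None,ys.mean().round(1) if len(xs) else None)
E
```

```text
{'time_s': 0.0, 'joints': array([-5.49390599e+01,  2.05917180e+01,  6.33972596e-01, -1.78105684e-02,
       -7.01364734e+01, -1.65045474e+01]), 'qd': array([ 0.06378989,  0.06624916,  0.06883742, -0.08153003,  0.06138148,
       -0.05493376]), 'joint_torque': array([ 1.39874439e-03, -5.82722354e+01,  2.93060035e+01,  6.99756235e+00,
        7.08594176e-03, -2.12913192e-04]), 'tcp_pos': array([ 0.21459096, -0.63946864,  0.22562828]), 'eef_rot': array([ 1.79904906e+02, -1.07158189e-02, -1.61449664e+02]), 'contact_force': array([-1.19842042,  0.36486975, -0.51232844]), 'moment': array([-0.0057865 , -0.05205417, -0.02457428]), 'gripper_width': 0.08779588003804409}
side [[0.998, -0.043, 0.045, 0.541], [-0.061, -0.536, 0.842, -0.741], [-0.012, -0.843, -0.537, 0.566], [0.0, 0.0, 0.0, 1.0]] [[404.1, 0.0, 325.6], [0.0, 404.1, 196.1], [0.0, 0.0, 1.0]]
side frame 0.91 [292.4, 125.8, 370.9, 248.5] 4804 327.6 200.9
side board 0.76 [306.8, 147.8, 350.0, 199.3] 925 327.5 169.9
side lock 0.64 [291.5, 124.2, 327.1, 142.1] 289 305.7 135.3
side lock_handle 0.8 [289.6, 124.5, 322.0, 142.2] 239 305.8 135
[... 847 characters left out ...]
[232.4, 167.2, 328.1, 203.9] 2422 272.8 184.9
top press_spot 0.42 [362.5, 212.3, 380.4, 226.4] 158 372.6 217.4
top swarf_jar 0.58 [368.1, 104.1, 421.4, 172.3] 2557 391.9 134.7
top suction_cup 0.73 [301.8, 135.3, 323.4, 156.6] 305 309.3 144.2
top tray_clip 0.72 [257.1, 140.5, 277.5, 147.0] 144 266.1 141.3
top tray_clip 0.49 [212.9, 163.1, 336.6, 229.8] 6465 275.5 196.6
top chip_bottle 0.71 [185.5, 208.6, 202.1, 256.7] 445 193.5 239.7
top chip_bottle 0.59 [187.2, 126.1, 214.4, 155.8] 587 201.4 140.3
top spindle_nut 0.62 [297.9, 134.6, 322.5, 156.9] 320 309.4 144.4
top spindle_nut 0.45 [360.7, 209.2, 381.2, 225.5] 168 373.1 217.7
top screwdriver 0.77 [178.4, 191.5, 204.0, 259.3] 453 192.2 235.7
```

View pics/top0.png

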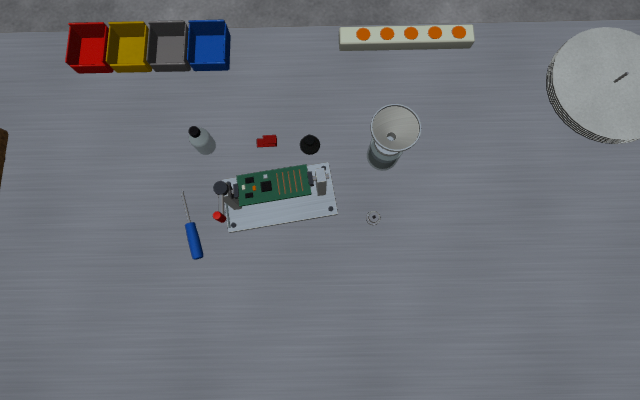

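View pics/side0.png

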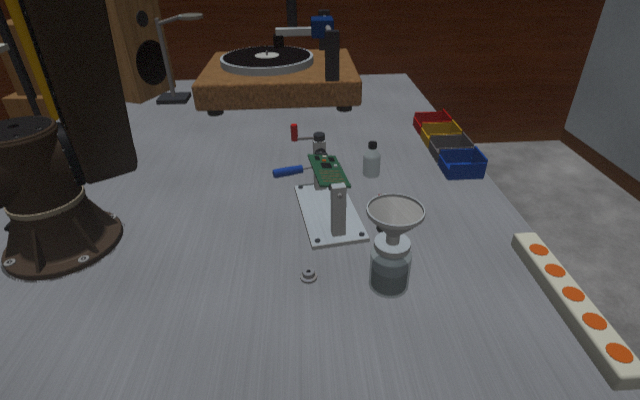

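```bash
python3 - <<'E'
import cv2,numpy as np
a=cv2.imread("pics/top0.png")[155:240,180:345]; b=cv2.imread("pics/side0.png")[115:250,265:430]
a=cv2.resize(a,None,fx=4,fy=4,interpolation=cv2.INTER_CUBIC);cv2.imwrite("pics/c1.png",a)
b=cv2.resize(b,None,fx=4,fy=4,interpolation=cv2.INTER_CUBIC);cv2.imwrite("pics/c2.png",b)
E
```

```text
(no output)
```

View pics/c1.png

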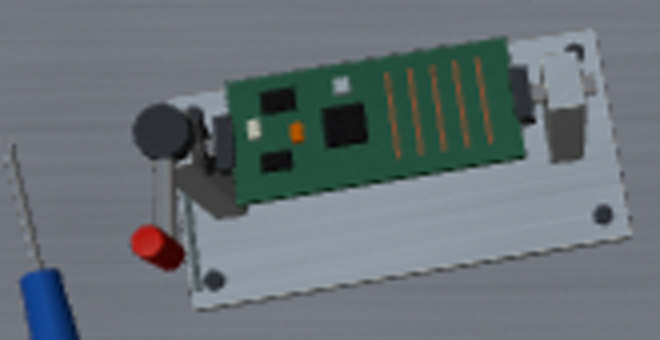

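View pics/c2.png

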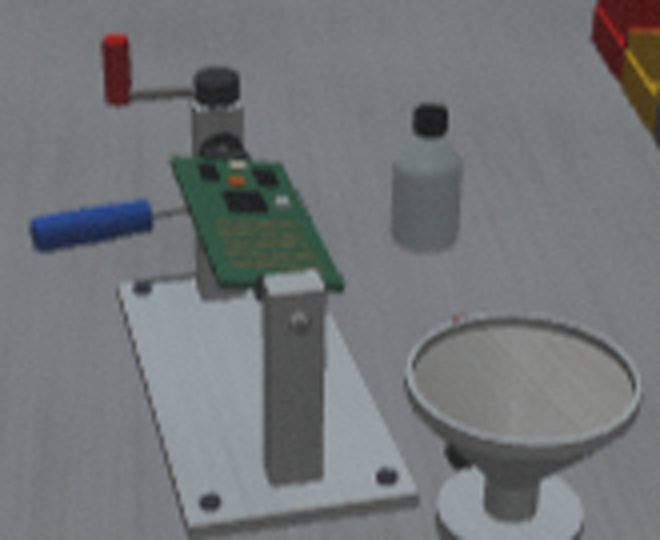

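```bash
cat > fit.py <<'E'
from h import *
from scipy.optimize import least_squares
def F2W(p,P):
    x,y,w=p[:3];c,s=np.cos(w),np.sin(w);P=np.atleast_2d(P)
    return np.c_[x+c*P[:,0]-s*P[:,1],y+s*P[:,0]+c*P[:,1],P[:,2]]
def bpt(a,u,y,n):  # u across board (to far), n out of component side; near edge down as a grows
    return [u*np.cos(a)-n*np.sin(a), y, .12+u*np.sin(a)+n*np.cos(a)]
def hp(l,z): return [-.06*np.cos(l),.1+.06*np.sin(l),z]
def model(p,cam):
    a,l=p[3],p[4]
    if cam=="top": P=[[-.065,.13,.012],[-.065,-.13,.012],[.065,-.13,.012]]+[bpt(a,u,y,.003) for u,y in[(-.035,.075),(-.035,-.075),(.035,-.075),(.035,.075)]]+[hp(l,.195)]
    else: P=[[-.065,.13,.012],[-.065,-.13,.012],[.065,-.13,.012]]+[bpt(a,u,y,.003) for u,y in[(-.035,.075),(-.035,-.075),(.035,-.075)]]+[hp(l,.174)]
    return proj(cam,F2W(p,P))
T=np.array([[228.7,232],[338,214.5],[329.2,162.5],[239.2,206],[311.2,194.5],[306.7,164.5],[236.7,175.5],[217,215.5]])
S=np.array([[294.5,186.7],[312.5,245],[369.2,238],[308,154.5],[320,186.2],[350.5,187],[294.2,132.5]])
if __name__=="__main__":
    f=lambda p:np.r_[(model(p,"top")-T).ravel(),(model(p,"side")-S).ravel()]
    o=least_squares(f,[.5,.1,.15,0,0],loss="soft_l1");print(o.x.round(4));print(o.fun.reshape(-1,2).round(1).tolist())
    p=o.x;np.save("p.npy",p)
    for n,P in dict(piv=[0,.1,.174],handle=hp(p[4],.174),press=bpt(p[3],-.027,-.04,.003),post2=[0,-.1,.138]).items(): print(n,F2W(p,P).round(4))
    for n,u,v,z in [("driver",193,235,.012),("drivertip",183,191,.01),("jar",395,127,.178),("bottle",195,131,.1),("clip",266,141,.012),("cup",310,144,.038)]: print(n,at_z("top",u,v,z).round(3))
E
python3 fit.py
```

```text
[ 0.5897  0.0699  0.1437 -0.1532  0.0955]
[[-0.4, 0.1], [0.5, -0.3], [0.1, -0.8], [0.3, -0.2], [0.8, -0.4], [0.3, -0.7], [-0.0, -0.5], [0.1, -0.7], [-0.6, -1.8], [-1.8, 0.8], [-0.1, -0.4], [-0.9, -0.9], [-1.1, -1.5], [0.0, -1.8], [-0.4, -0.5]]
piv [[0.5754 0.1689 0.174 ]]
handle [[0.5155 0.166  0.174 ]]
press [[0.5695 0.0266 0.1271]]
post2 [[ 0.604  -0.0291  0.138 ]]
driver [0.502 0.271 0.012]
drivertip [0.608 0.301 0.01 ]
jar [ 0.688 -0.177  0.178]
bottle [0.721 0.248 0.1  ]
clip [0.729 0.104 0.012]
cup [ 0.709 -0.004  0.038]
```

```bash
cat > plan.py <<'E'
from fit import *
p=np.load("p.npy"); HT=.0095; R=.022
def board(a): # tcp (world) for finger front-bottom edge riding on board at angle a
    return F2W(p,[-R*np.cos(a)-.003*np.sin(a)-HT,-.038,.12-R*np.sin(a)+.003*np.cos(a)])[0]
if __name__=="__main__":
    print(r.grasp_offset); s=r.get_state(); t=s["tcp_pos"]
    for a in [-.15,0,.25,.5,.75,1,1.25,1.45,1.57]: print(a,board(a).round(4),((board(a)-t)*100).round(2),((board(a)-board(-.15))*100).round(2))
    print("frame dirs",np.cos(p[2]),np.sin(p[2]))
E
python3 plan.py
```

```text
-0.0188
-0.15 [0.5647 0.0279 0.1263] [ 35.    66.78 -10.03] [0. 0. 0.]
0 [0.564  0.0278 0.123 ] [ 34.93  66.77 -10.36] [-0.07 -0.01 -0.33]
0.25 [0.5639 0.0278 0.1175] [ 34.92  66.77 -10.91] [-0.07 -0.01 -0.88]
0.5 [0.5652 0.028  0.1121] [ 35.05  66.79 -11.45] [ 0.06  0.01 -1.42]
0.75 [0.5678 0.0283 0.1072] [ 35.31  66.83 -11.94] [ 0.31  0.05 -1.91]
1 [0.5715 0.0289 0.1031] [ 35.68  66.88 -12.35] [ 0.68  0.1  -2.31]
1.25 [0.5761 0.0295 0.1001] [ 36.14  66.95 -12.65] [ 1.14  0.17 -2.62]
1.45 [0.5802 0.0301 0.0985] [ 36.55  67.01 -12.8 ] [ 1.55  0.22 -2.77]
1.57 [0.5828 0.0305 0.098 ] [ 36.81  67.04 -12.86] [ 1.81  0.26 -2.83]
frame dirs 0.9896902580721545 0.14322427544614177
```

Call:
{"fn": "servo_tool", "kwargs": {
  "targets": [
    {"dx": 1.8, "dy": 3.5, "dz": 0.5, "spin": -0.018, "grip": 0},
    {"dx": 3.6, "dy": 7, "dz": 1, "spin": -0.036, "grip": 0},
    {"dx": 5.4, "dy": 10.5, "dz": 1, "spin": -0.054, "grip": 0},
    {"dx": 7.2, "dy": 14, "dz": 1, "spin": -0.072, "grip": 0},
    {"dx": 9, "dy": 17.5, "dz": 1, "spin": -0.09, "grip": 0},
    {"dx": 10.8, "dy": 21, "dz": 1, "spin": -0.108, "grip": 0},
    {"dx": 12.6, "dy": 24.5, "dz": 1, "spin": -0.126, "grip": 0},
    {"dx": 14.4, "dy": 28, "dz": 1, "spin": -0.144, "grip": 0},
    {"dx": 16.2, "dy": 31.5, "dz": 1, "spin": -0.162, "grip": 0},
    {"dx": 18, "dy": 35, "dz": 1, "spin": -0.18, "grip": 0}
  ],
  "squeeze": 20
}}

```text
time_s: 2.03
tcp_pos: [0.3952, -0.2882, 0.237]
eef_rot: [-180.0, 0.0, -171.8]
contact_force: [1.2, -0.2, 0.5]
gripper_width: 0.0264
```

Call:
{"fn": "servo_tool", "kwargs": {
  "targets": [
    {"dx": 1.8, "dy": 3.5, "dz": 0, "spin": 0, "grip": 0},
    {"dx": 3.6, "dy": 7, "dz": 0, "spin": 0, "grip": 0},
    {"dx": 5.4, "dy": 10.5, "dz": 0, "spin": 0, "grip": 0},
    {"dx": 7.2, "dy": 14, "dz": 0, "spin": 0, "grip": 0},
    {"dx": 9, "dy": 17.5, "dz": 0, "spin": 0, "grip": 0},
    {"dx": 10.8, "dy": 21, "dz": 0, "spin": 0, "grip": 0},
    {"dx": 12.6, "dy": 24.5, "dz": 0, "spin": 0, "grip": 0},
    {"dx": 14.4, "dy": 28, "dz": 0, "spin": 0, "grip": 0},
    {"dx": 16.2, "dy": 31.5, "dz": 0, "spin": 0, "grip": 0},
    {"dx": 16.7, "dy": 31.5, "dz": 0, "spin": 0, "grip": 0}
  ]
}}

```text
time_s: 2.87
tcp_pos: [0.564, 0.0301, 0.2363]
eef_rot: [180.0, 0.1, -171.5]
contact_force: [-0.1, -1.0, 0.3]
gripper_width: 0.0001
```

Call:
{"fn": "servo_tool", "kwargs": {
  "targets": [
    {"dz": -2},
    {"dz": -4},
    {"dz": -6},
    {"dz": -8},
    {"dz": -9},
    {"dz": -9},
    {"dz": -9},
    {"dz": -9},
    {"dz": -9},
    {"dz": -9}
  ]
}}

```text
validation failed for argument at $.ta...
```

```bash
python3 - <<'E'
from h import *
print(r.get_state()["tcp_pos"])
a=r.capture("side");b=r.capture("top");s=r.get_state();print(s["tcp_pos"],s["contact_force"])
a=cv2.resize(a[60:250,230:430],None,fx=3,fy=3);b=cv2.resize(b[110:250,170:350],None,fx=2.2,fy=2.2)
o=np.zeros((600,1000,3),np.uint8);o[:a.shape[0],:a.shape[1]]=a;o[:b.shape[0],600:600+b.shape[1]]=b[:,:400]
cv2.imwrite("pics/d1.png",cv2.resize(o,(800,480)))
print(proj("side",s["tcp_pos"]),proj("top",s["tcp_pos"]))
E
```

```text
[0.56401799 0.03005308 0.23630512]
[0.56240946 0.02654052 0.23602447] [ 0.0096222  -0.53992202  0.2334668 ]
[[314.83741844 130.49918254]] [[290.4151604  183.24835241]]
```

View pics/d1.png

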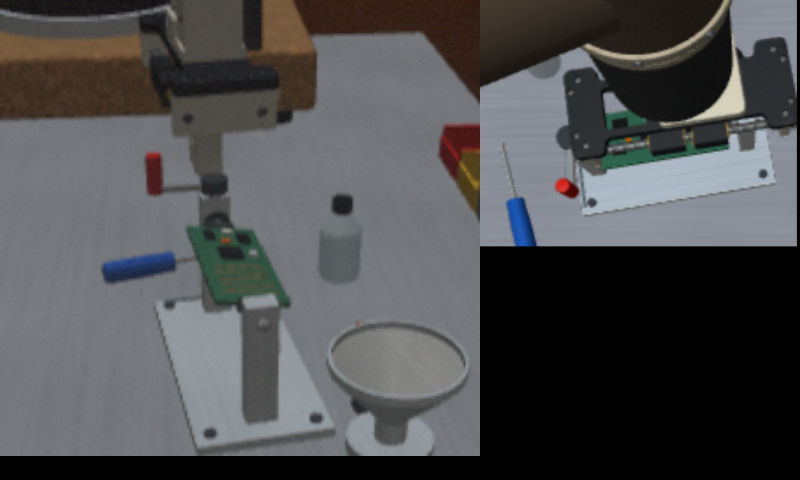

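Call:
{"fn": "servo_tool", "kwargs": {
  "targets": [
    {"dx": 0.2, "dy": 0.3, "dz": -2, "spin": 0, "grip": 0},
    {"dx": 0.2, "dy": 0.3, "dz": -4, "spin": 0, "grip": 0},
    {"dx": 0.2, "dy": 0.3, "dz": -6, "spin": 0, "grip": 0},
    {"dx": 0.2, "dy": 0.3, "dz": -8, "spin": 0, "grip": 0},
    {"dx": 0.2, "dy": 0.3, "dz": -9.5, "spin": 0, "grip": 0},
    {"dx": 0.2, "dy": 0.3, "dz": -10.2, "spin": 0, "grip": 0},
    {"dx": 0.2, "dy": 0.3, "dz": -10.2, "spin": 0, "grip": 0},
    {"dx": 0.2, "dy": 0.3, "dz": -10.2, "spin": 0, "grip": 0},
    {"dx": 0.2, "dy": 0.3, "dz": -10.2, "spin": 0, "grip": 0},
    {"dx": 0.2, "dy": 0.3, "dz": -10.2, "spin": 0, "grip": 0}
  ]
}}

```text
time_s: 3.8
tcp_pos: [0.5644, 0.0281, 0.1358]
eef_rot: [180.0, 0.1, -171.8]
contact_force: [0.5, 0.3, 0.3]
gripper_width: 0.0004
```

Call:
{"fn": "servo_tool", "kwargs": {
  "targets": [
    {"dx": 0, "dy": 0, "dz": -0.6, "spin": 0, "grip": 0},
    {"dx": 0, "dy": 0, "dz": -0.8, "spin": 0, "grip": 0},
    {"dx": 0, "dy": 0, "dz": -1.0, "spin": 0, "grip": 0},
    {"dx": 0, "dy": 0, "dz": -1.2, "spin": 0, "grip": 0},
    {"dx": 0, "dy": 0, "dz": -1.4, "spin": 0, "grip": 0},
    {"dx": 0, "dy": 0, "dz": -1.6, "spin": 0, "grip": 0},
    {"dx": 0, "dy": 0, "dz": -1.75, "spin": 0, "grip": 0},
    {"dx": 0, "dy": 0, "dz": -1.75, "spin": 0, "grip": 0},
    {"dx": 0, "dy": 0, "dz": -1.75, "spin": 0, "grip": 0},
    {"dx": 0, "dy": 0, "dz": -1.75, "spin": 0, "grip": 0}
  ]
}}

```text
time_s: 4.63
tcp_pos: [0.5637, 0.0281, 0.1169]
eef_rot: [180.0, -0.0, -171.8]
contact_force: [-0.7, 0.4, 1.3]
gripper_width: 0.0004
```

Call:
{"fn": "servo_tool", "kwargs": {
  "targets": [
    {"dx": 0, "dy": 0, "dz": -0.2, "spin": 0, "grip": 0},
    {"dx": 0.1, "dy": 0, "dz": -0.5, "spin": 0, "grip": 0},
    {"dx": 0.2, "dy": 0, "dz": -0.8, "spin": 0, "grip": 0},
    {"dx": 0.4, "dy": 0.05, "dz": -1.0, "spin": 0, "grip": 0},
    {"dx": 0.6, "dy": 0.1, "dz": -1.3, "spin": 0, "grip": 0},
    {"dx": 0.8, "dy": 0.1, "dz": -1.5, "spin": 0, "grip": 0},
    {"dx": 1.0, "dy": 0.15, "dz": -1.6, "spin": 0, "grip": 0},
    {"dx": 1.2, "dy": 0.2, "dz": -1.75, "spin": 0, "grip": 0},
    {"dx": 1.2, "dy": 0.2, "dz": -1.75, "spin": 0, "grip": 0},
    {"dx": 1.2, "dy": 0.2, "dz": -1.75, "spin": 0, "grip": 0}
  ]
}}

```text
time_s: 5.47
tcp_pos: [0.5755, 0.0299, 0.099]
eef_rot: [-180.0, -0.1, -171.8]
contact_force: [-1.8, -0.4, -0.7]
gripper_width: 0.0002
```

```bash
python3 - <<'E'
from h import *
a=r.capture("side");s=r.get_state();print(s["tcp_pos"],s["contact_force"])
cv2.imwrite("pics/e1.png",cv2.resize(a[100:250,260:410],None,fx=3.6,fy=3.6,interpolation=cv2.INTER_CUBIC))
E
```

```text
[0.57547441 0.02991952 0.09909781] [-0.99374013 -0.84803971 -0.60954346]
```

View pics/e1.png

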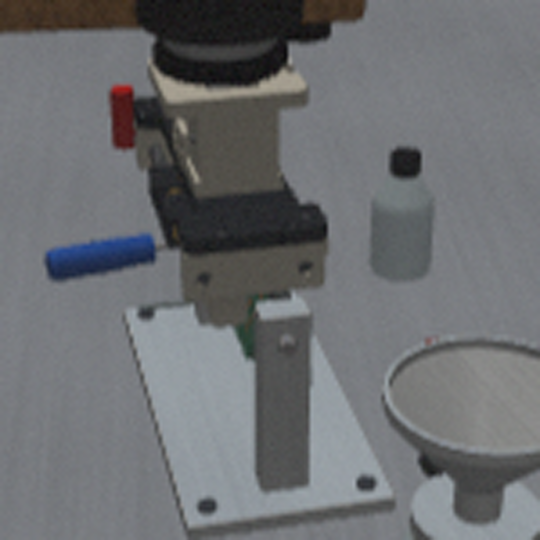

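Call:
{"fn": "servo_tool", "kwargs": {
  "targets": [
    {"dx": 0.1, "dy": 0, "dz": 0, "spin": 0, "grip": 0},
    {"dx": 0.2, "dy": 0, "dz": -0.1, "spin": 0, "grip": 0},
    {"dx": 0.3, "dy": 0.05, "dz": -0.1, "spin": 0, "grip": 0},
    {"dx": 0.4, "dy": 0.05, "dz": -0.1, "spin": 0, "grip": 0},
    {"dx": 0.5, "dy": 0.1, "dz": -0.1, "spin": 0, "grip": 0},
    {"dx": 0.55, "dy": 0.1, "dz": -0.1, "spin": 0, "grip": 0},
    {"dx": 0.55, "dy": 0.1, "dz": -0.1, "spin": 0, "grip": 0},
    {"dx": 0.55, "dy": 0.1, "dz": -0.1, "spin": 0, "grip": 0},
    {"dx": 0.55, "dy": 0.1, "dz": -0.1, "spin": 0, "grip": 0},
    {"dx": 0.55, "dy": 0.1, "dz": -0.1, "spin": 0, "grip": 0}
  ]
}}

```text
time_s: 6.35
tcp_pos: [0.5795, 0.0305, 0.0975]
eef_rot: [-180.0, -0.2, -171.8]
contact_force: [-5.3, -0.4, -3.1]
gripper_width: 0.0004
```

Call:
{"fn": "servo_tool", "kwargs": {
  "targets": [
    {"dx": 0.02, "dy": 0, "dz": 0, "spin": 0, "grip": 0},
    {"dx": 0.04, "dy": 0, "dz": 0, "spin": 0, "grip": 0},
    {"dx": 0.06, "dy": 0, "dz": 0, "spin": 0, "grip": 0},
    {"dx": 0.08, "dy": 0, "dz": 0, "spin": 0, "grip": 0},
    {"dx": 0.1, "dy": 0, "dz": 0, "spin": 0, "grip": 0},
    {"dx": 0.1, "dy": 0, "dz": 0, "spin": 0, "grip": 0},
    {"dx": 0.1, "dy": 0, "dz": 0, "spin": 0, "grip": 0},
    {"dx": 0.1, "dy": 0, "dz": 0, "spin": 0, "grip": 0},
    {"dx": 0.1, "dy": 0, "dz": 0, "spin": 0, "grip": 0},
    {"dx": 0.1, "dy": 0, "dz": 0, "spin": 0, "grip": 0}
  ]
}}

```text
time_s: 7.18
tcp_pos: [0.5802, 0.0306, 0.0972]
eef_rot: [-180.0, -0.2, -171.8]
contact_force: [-6.9, 0.5, -3.0]
gripper_width: 0.0004
```

Call:
{"fn": "servo_tool", "kwargs": {
  "targets": [
    {"dx": 0.03, "dy": 0, "dz": 0, "spin": 0, "grip": 0},
    {"dx": 0.06, "dy": 0, "dz": 0, "spin": 0, "grip": 0},
    {"dx": 0.09, "dy": 0, "dz": 0, "spin": 0, "grip": 0},
    {"dx": 0.12, "dy": 0, "dz": 0, "spin": 0, "grip": 0},
    {"dx": 0.15, "dy": 0, "dz": 0, "spin": 0, "grip": 0},
    {"dx": 0.15, "dy": 0, "dz": 0, "spin": 0, "grip": 0},
    {"dx": 0.15, "dy": 0, "dz": 0, "spin": 0, "grip": 0},
    {"dx": 0.15, "dy": 0, "dz": 0, "spin": 0, "grip": 0},
    {"dx": 0.15, "dy": 0, "dz": 0, "spin": 0, "grip": 0},
    {"dx": 0.15, "dy": 0, "dz": 0, "spin": 0, "grip": 0}
  ]
}}

```text
time_s: 8.02
tcp_pos: [0.5815, 0.0307, 0.097]
eef_rot: [-180.0, -0.3, -171.8]
contact_force: [-6.6, 0.7, -3.7]
gripper_width: 0.0004
```

```bash
python3 - <<'E'
from h import *
a=r.capture("side");s=r.get_state();print(s["tcp_pos"],s["contact_force"],s["moment"])
cv2.imwrite("pics/e2.png",cv2.resize(a[160:220,290:360],None,fx=8,fy=8,interpolation=cv2.INTER_CUBIC))
E
```

```text
[0.58151272 0.03064146 0.09707232] [-7.28581636 -1.01184456 -4.82676639] [0.16883196 2.36193265 0.01792006]
```

View pics/e2.png

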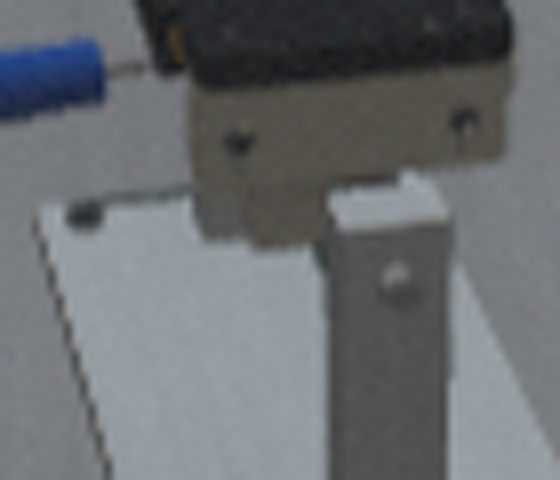

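Call:
{"fn": "servo_tool", "kwargs": {
  "targets": [
    {"dx": 0.03, "dy": 0, "dz": 0, "spin": 0, "grip": 0},
    {"dx": 0.06, "dy": 0, "dz": 0, "spin": 0, "grip": 0},
    {"dx": 0.09, "dy": 0, "dz": 0, "spin": 0, "grip": 0},
    {"dx": 0.12, "dy": 0, "dz": 0, "spin": 0, "grip": 0},
    {"dx": 0.15, "dy": 0, "dz": 0, "spin": 0, "grip": 0},
    {"dx": 0.15, "dy": 0, "dz": 0, "spin": 0, "grip": 0},
    {"dx": 0.15, "dy": 0, "dz": 0, "spin": 0, "grip": 0},
    {"dx": 0.15, "dy": 0, "dz": 0, "spin": 0, "grip": 0},
    {"dx": 0.15, "dy": 0, "dz": 0, "spin": 0, "grip": 0},
    {"dx": 0.15, "dy": 0, "dz": 0, "spin": 0, "grip": 0}
  ]
}}

```text
time_s: 8.9
tcp_pos: [0.5827, 0.0308, 0.0968]
eef_rot: [180.0, -0.3, -171.8]
contact_force: [-6.3, 1.8, -4.8]
gripper_width: 0.0003
```

Call:
{"fn": "servo_tool", "kwargs": {
  "targets": [
    {"dx": 0.02, "dy": 0, "dz": 0, "spin": 0, "grip": 0},
    {"dx": 0.04, "dy": 0, "dz": 0, "spin": 0, "grip": 0},
    {"dx": 0.06, "dy": 0, "dz": 0, "spin": 0, "grip": 0},
    {"dx": 0.08, "dy": 0, "dz": 0, "spin": 0, "grip": 0},
    {"dx": 0.1, "dy": 0, "dz": 0, "spin": 0, "grip": 0},
    {"dx": 0.1, "dy": 0, "dz": 0, "spin": 0, "grip": 0},
    {"dx": 0.1, "dy": 0, "dz": 0, "spin": 0, "grip": 0},
    {"dx": 0.1, "dy": 0, "dz": 0, "spin": 0, "grip": 0},
    {"dx": 0.1, "dy": 0, "dz": 0, "spin": 0, "grip": 0},
    {"dx": 0.1, "dy": 0, "dz": 0, "spin": 0, "grip": 0}
  ]
}}

```text
time_s: 9.73
tcp_pos: [0.583, 0.0308, 0.0967]
eef_rot: [180.0, -0.4, -171.8]
contact_force: [-10.8, 2.8, -2.6]
gripper_width: 0.0002
```

Call:
{"fn": "servo_tool", "kwargs": {
  "targets": [
    {"dx": -0.5, "dy": -0.07, "dz": 0, "spin": 0, "grip": 0},
    {"dx": -1.5, "dy": -0.2, "dz": 0, "spin": 0, "grip": 0},
    {"dx": -3, "dy": -0.4, "dz": 0, "spin": 0, "grip": 0},
    {"dx": -5, "dy": -0.7, "dz": 0, "spin": 0, "grip": 0},
    {"dx": -8, "dy": -1.1, "dz": 2, "spin": 0, "grip": 0},
    {"dx": -11, "dy": -1.5, "dz": 5, "spin": 0, "grip": 0},
    {"dx": -13, "dy": -1.7, "dz": 8, "spin": 0, "grip": 0},
    {"dx": -13, "dy": -1.7, "dz": 11, "spin": 0, "grip": 0},
    {"dx": -13, "dy": -1.7, "dz": 11.3, "spin": 0, "grip": 0},
    {"dx": -13, "dy": -1.7, "dz": 11.3, "spin": 0, "grip": 0}
  ]
}}

```text
time_s: 10.57
tcp_pos: [0.4579, 0.0147, 0.2147]
eef_rot: [179.9, 0.5, -171.7]
contact_force: [-0.2, 1.0, -0.9]
gripper_width: 0.0006
```

```bash
cat >> plan.py <<'E'
def lock(l,z=.168,B=.029):
    return F2W(p,[-.06*np.cos(l)-B*np.sin(l),.1+.06*np.sin(l)-B*np.cos(l),z])[0]
E
python3 - <<'E'
from plan import *
a=r.capture("side");s=r.get_state();print(s["tcp_pos"],s["contact_force"],s["joints"][5])
b=r.capture("top")
a=cv2.resize(a[115:250,265:385],None,fx=4,fy=4,interpolation=cv2.INTER_CUBIC);b=b[155:240,200:345];b=cv2.resize(b,(400,234))
o=np.zeros((540,880,3),np.uint8);o[:,:480]=a;o[:234,480:]=b;cv2.imwrite("pics/f1.png",cv2.resize(o,(800,491)))
print([d["p"] for d in r.cut_out("board","top")][:1])
for y in(-.075,.075): print("upright board edges side",y,proj("side",F2W(p,[[0,y,.085],[0,y,.155]])).round(1).tolist())
for l in np.r_[-.4,-.3,-.1:1.71:.2]: print(l.round(2),(lock(l)*100).round(2))
E
```

```text
[0.45696575 0.01441953 0.21275534] [ 0.25872909  0.69258227 -0.58634704] -108.38537234242929
[]
upright board edges side -0.075 [[334.6, 199.9], [334.6, 171.8]]
upright board edges side 0.075 [[321.3, 167.9], [320.7, 142.1]]
-0.4 [53.9 11.3 16.8]
-0.3 [53.37 11.69 16.8 ]
-0.1 [52.42 12.63 16.8 ]
0.1 [51.67 13.73 16.8 ]
0.3 [51.16 14.96 16.8 ]
0.5 [50.9  16.26 16.8 ]
0.7 [50.91 17.59 16.8 ]
0.9 [51.18 18.9  16.8 ]
1.1 [51.71 20.12 16.8 ]
1.3 [52.47 21.21 16.8 ]
1.5 [53.43 22.13 16.8 ]
1.7 [54.55 22.85 16.8 ]
```

View pics/f1.png

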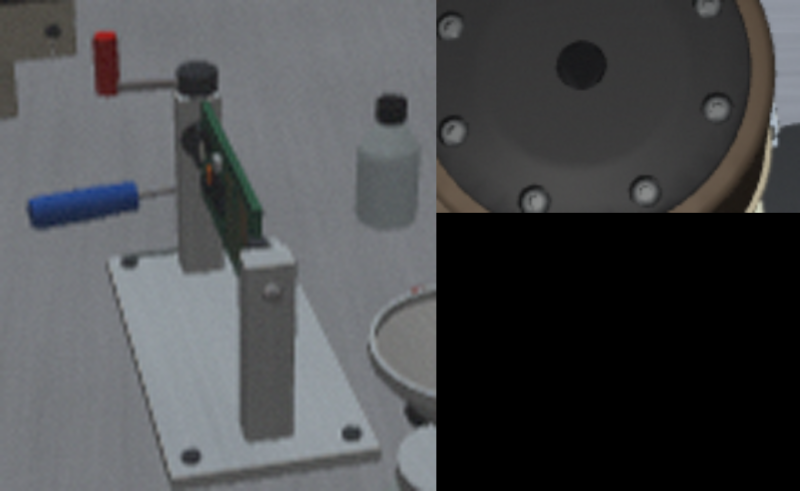

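```bash
python3 - <<'E'
from plan import *
s=r.get_state();print(s["joints"].round(1))
c=np.array([.4565,.014,.212])
for l in np.r_[-.4,-.3,-.2:1.75:.1]: print(l.round(2),((lock(l,B=.0175)-c)*100).round(2), ((lock(l,B=.0175)-lock(-.4,B=.0175))*100).round(2))
E
```

```text
[ 2.660e+01  1.000e-01 -2.700e+01 -0.000e+00 -6.290e+01 -1.084e+02]
-0.4 [ 7.66 10.89 -4.4 ] [0. 0. 0.]
-0.3 [ 7.22 11.33 -4.4 ] [-0.44  0.45  0.  ]
-0.2 [ 6.83 11.82 -4.4 ] [-0.83  0.93  0.  ]
-0.1 [ 6.49 12.34 -4.4 ] [-1.17  1.46  0.  ]
0.0 [ 6.2 12.9 -4.4] [-1.46  2.01  0.  ]
0.1 [ 5.97 13.48 -4.4 ] [-1.69  2.59  0.  ]
0.2 [ 5.8  14.08 -4.4 ] [-1.86  3.19  0.  ]
0.3 [ 5.69 14.69 -4.4 ] [-1.97  3.81  0.  ]
0.4 [ 5.64 15.32 -4.4 ] [-2.02  4.43  0.  ]
0.5 [ 5.66 15.94 -4.4 ] [-2.    5.05  0.  ]
0.6 [ 5.73 16.56 -4.4 ] [-1.93  5.67  0.  ]
0.7 [ 5.87 17.17 -4.4 ] [-1.79  6.28  0.  ]
0.8 [ 6.07 17.76 -4.4 ] [-1.59  6.88  0.  ]
0.9 [ 6.32 18.33 -4.4 ] [-1.34  7.45  0.  ]
1.0 [ 6.64 18.87 -4.4 ] [-1.02  7.99  0.  ]
1.1 [ 7.   19.38 -4.4 ] [-0.66  8.49  0.  ]
1.2 [ 7.41 19.85 -4.4 ] [-0.25  8.96  0.  ]
1.3 [ 7.87 20.28 -4.4 ] [0.21 9.39 0.  ]
1.4 [ 8.37 20.65 -4.4 ] [0.71 9.77 0.  ]
1.5 [ 8.9  20.98 -4.4 ] [ 1.24 10.09  0.  ]
1.6 [ 9.47 21.25 -4.4 ] [ 1.81 10.36  0.  ]
1.7 [10.05 21.46 -4.4 ] [ 2.39 10.58  0.  ]
```

Call:
{"fn": "servo_tool", "kwargs": {
  "targets": [
    {"dx": 0, "dy": 1.2, "dz": 1.5, "spin": 0.12, "grip": 0},
    {"dx": 1, "dy": 2.4, "dz": 1.5, "spin": 0.24, "grip": 0},
    {"dx": 2, "dy": 3.6, "dz": 1.5, "spin": 0.36, "grip": 0},
    {"dx": 3, "dy": 4.8, "dz": 1.5, "spin": 0.48, "grip": 0},
    {"dx": 4, "dy": 6, "dz": 1.5, "spin": 0.6, "grip": 0},
    {"dx": 5, "dy": 7.2, "dz": 1.5, "spin": 0.72, "grip": 0},
    {"dx": 6, "dy": 8.4, "dz": 1.5, "spin": 0.84, "grip": 0},
    {"dx": 7.2, "dy": 9.6, "dz": 1.5, "spin": 0.96, "grip": 0},
    {"dx": 7.2, "dy": 10.8, "dz": 1.5, "spin": 1.08, "grip": 0},
    {"dx": 7.2, "dy": 11.0, "dz": 1.5, "spin": 1.2, "grip": 0}
  ]
}}

```text
time_s: 11.55
tcp_pos: [0.5286, 0.1252, 0.2241]
eef_rot: [179.9, -0.1, -102.7]
contact_force: [-0.1, 0.5, 0.3]
gripper_width: 0.0005
```

Call:
{"fn": "servo_tool", "kwargs": {
  "targets": [
    {"dx": 0, "dy": 0, "dz": 0, "spin": 0.12, "grip": 0},
    {"dx": 0, "dy": 0, "dz": 0, "spin": 0.24, "grip": 0},
    {"dx": 0, "dy": 0, "dz": 0, "spin": 0.36, "grip": 0},
    {"dx": 0, "dy": 0, "dz": -1, "spin": 0.37, "grip": 0},
    {"dx": 0, "dy": 0, "dz": -2, "spin": 0.37, "grip": 0},
    {"dx": 0, "dy": 0, "dz": -2.5, "spin": 0.37, "grip": 0},
    {"dx": 0, "dy": 0, "dz": -2.5, "spin": 0.37, "grip": 0},
    {"dx": 0, "dy": 0, "dz": -2.5, "spin": 0.37, "grip": 0},
    {"dx": 0, "dy": 0, "dz": -2.5, "spin": 0.37, "grip": 0},
    {"dx": 0, "dy": 0, "dz": -2.5, "spin": 0.37, "grip": 0}
  ]
}}

```text
time_s: 12.38
tcp_pos: [0.5285, 0.1242, 0.2019]
eef_rot: [-180.0, 0.0, -81.8]
contact_force: [-0.7, -0.0, 1.2]
gripper_width: 0.0005
```

```bash
python3 - <<'E'
from plan import *
s=r.get_state();print(s["joints"].round(1),s["tcp_pos"])
a=r.capture("side")
cv2.imwrite("pics/g1.png",cv2.resize(a[80:200,260:380],None,fx=4,fy=4,interpolation=cv2.INTER_CUBIC))
E
```

```text
[ 33.9   9.2 -18.2   0.  -62.6 -25.8] [0.52851622 0.12418511 0.20191433]
```

View pics/g1.png

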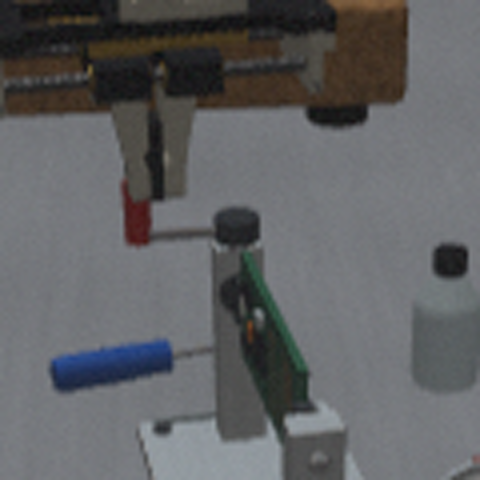

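Call:
{"fn": "servo_tool", "kwargs": {
  "targets": [
    {"dx": 0, "dy": 0, "dz": -1.5, "spin": 0, "grip": 0},
    {"dx": 0, "dy": 0, "dz": -3, "spin": 0, "grip": 0},
    {"dx": 0, "dy": 0.3, "dz": -3.4, "spin": 0, "grip": 0},
    {"dx": -0.4, "dy": 0.8, "dz": -3.4, "spin": 0, "grip": 0},
    {"dx": -0.7, "dy": 1.35, "dz": -3.4, "spin": 0, "grip": 0},
    {"dx": -1.0, "dy": 1.9, "dz": -3.4, "spin": 0, "grip": 0},
    {"dx": -1.25, "dy": 2.5, "dz": -3.4, "spin": -0.1, "grip": 0},
    {"dx": -1.4, "dy": 3.1, "dz": -3.4, "spin": -0.2, "grip": 0},
    {"dx": -1.5, "dy": 3.7, "dz": -3.4, "spin": -0.3, "grip": 0},
    {"dx": -1.5, "dy": 3.7, "dz": -3.4, "spin": -0.3, "grip": 0}
  ]
}}

```text
time_s: 13.27
tcp_pos: [0.513, 0.162, 0.1685]
eef_rot: [-180.0, 0.0, -99.2]
contact_force: [0.0, -0.4, 0.5]
gripper_width: 0.0001
```

Call:
{"fn": "servo_tool", "kwargs": {
  "targets": [
    {"dx": -0.05, "dy": 0.6, "dz": 0, "spin": -0.1, "grip": 0},
    {"dx": -0.05, "dy": 1.25, "dz": 0, "spin": -0.2, "grip": 0},
    {"dx": 0.05, "dy": 1.85, "dz": 0, "spin": -0.3, "grip": 0},
    {"dx": 0.2, "dy": 2.5, "dz": 0, "spin": -0.4, "grip": 0},
    {"dx": 0.4, "dy": 3.05, "dz": 0, "spin": -0.5, "grip": 0},
    {"dx": 0.65, "dy": 3.65, "dz": 0, "spin": -0.6, "grip": 0},
    {"dx": 0.95, "dy": 4.2, "dz": 0, "spin": -0.7, "grip": 0},
    {"dx": 1.3, "dy": 4.7, "dz": 0, "spin": -0.8, "grip": 0},
    {"dx": 1.3, "dy": 4.7, "dz": 0, "spin": -0.8, "grip": 0},
    {"dx": 1.3, "dy": 4.7, "dz": 0, "spin": -0.8, "grip": 0}
  ]
}}

```text
time_s: 14.1
tcp_pos: [0.5263, 0.2086, 0.1679]
eef_rot: [180.0, 0.1, -144.5]
contact_force: [-0.7, 0.2, 0.7]
gripper_width: 0.0003
```

```bash
python3 - <<'E'
from plan import *
s=r.get_state();print(s["joints"].round(1),s["tcp_pos"],s["contact_force"])
a=r.capture("side")
cv2.imwrite("pics/g2.png",cv2.resize(a[80:200,260:380],None,fx=4,fy=4,interpolation=cv2.INTER_CUBIC))
for c in ["side"]:
  for d in r.cut_out("lock_handle",c)[:2]: print(d["p"],d["extent"])
for l in (0.1,.3,.8,1.1,1.3): print(l,proj("side",F2W(p,[hp(l,.153),hp(l,.195)])).round(0).tolist())
E
```

```text
[ 41.4  13.  -18.1  -0.  -58.9 -95.9] [0.52629143 0.20863792 0.16792602] [-0.66079967  0.207841    0.70111875]
0.64 [300.0, 126.7, 323.1, 143.1]
0.1 [[294.0, 140.0], [293.0, 124.0]]
0.3 [[295.0, 138.0], [294.0, 122.0]]
0.8 [[299.0, 133.0], [298.0, 118.0]]
1.1 [[304.0, 131.0], [304.0, 115.0]]
1.3 [[308.0, 130.0], [308.0, 114.0]]
```

View pics/g2.png

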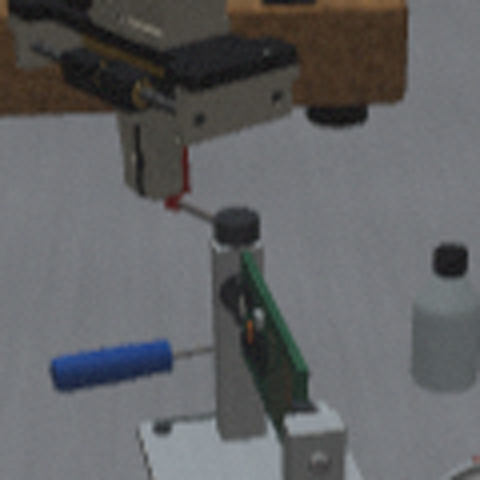

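Call:
{"fn": "servo_tool", "kwargs": {
  "targets": [
    {"dx": 0.2, "dy": 0.25, "dz": 0, "spin": -0.05, "grip": 0},
    {"dx": 0.4, "dy": 0.5, "dz": 0, "spin": -0.1, "grip": 0},
    {"dx": 0.65, "dy": 0.7, "dz": 0, "spin": -0.15, "grip": 0},
    {"dx": 0.9, "dy": 0.9, "dz": 0, "spin": -0.2, "grip": 0},
    {"dx": 1.1, "dy": 1.1, "dz": 0, "spin": -0.25, "grip": 0},
    {"dx": 1.4, "dy": 1.3, "dz": 0, "spin": -0.3, "grip": 0},
    {"dx": 1.65, "dy": 1.4, "dz": 0, "spin": -0.35, "grip": 0},
    {"dx": 1.9, "dy": 1.6, "dz": 0, "spin": -0.4, "grip": 0},
    {"dx": 1.9, "dy": 1.6, "dz": 0, "spin": -0.4, "grip": 0},
    {"dx": 1.9, "dy": 1.6, "dz": 0, "spin": -0.4, "grip": 0}
  ]
}}

```text
time_s: 15.03
tcp_pos: [0.5452, 0.2245, 0.1678]
eef_rot: [180.0, 0.0, -167.5]
contact_force: [-3.1, 2.5, 1.1]
gripper_width: 0.0006
```

Call:
{"fn": "servo_tool", "kwargs": {
  "targets": [
    {"dx": 0.1, "dy": 0.05, "dz": 0, "spin": -0.02, "grip": 0},
    {"dx": 0.2, "dy": 0.1, "dz": 0, "spin": -0.04, "grip": 0},
    {"dx": 0.3, "dy": 0.1, "dz": 0, "spin": -0.06, "grip": 0},
    {"dx": 0.4, "dy": 0.15, "dz": 0, "spin": -0.07, "grip": 0},
    {"dx": 0.5, "dy": 0.2, "dz": 0, "spin": -0.07, "grip": 0},
    {"dx": 0.5, "dy": 0.2, "dz": 0, "spin": -0.07, "grip": 0},
    {"dx": 0.5, "dy": 0.2, "dz": 0, "spin": -0.07, "grip": 0},
    {"dx": 0.5, "dy": 0.2, "dz": 0, "spin": -0.07, "grip": 0},
    {"dx": 0.5, "dy": 0.2, "dz": 0, "spin": -0.07, "grip": 0},
    {"dx": 0.5, "dy": 0.2, "dz": 0, "spin": -0.07, "grip": 0}
  ]
}}

```text
time_s: 15.87
tcp_pos: [0.5495, 0.2265, 0.1677]
eef_rot: [179.9, -0.0, -171.6]
contact_force: [-6.3, 4.1, 2.6]
gripper_width: 0.0002
```

Call:
{"fn": "servo_tool", "kwargs": {
  "targets": [
    {"dx": 0.05, "dy": 0, "dz": 0, "spin": 0, "grip": 0},
    {"dx": 0.1, "dy": 0, "dz": 0, "spin": 0, "grip": 0},
    {"dx": 0.15, "dy": 0, "dz": 0, "spin": 0, "grip": 0},
    {"dx": 0.2, "dy": 0, "dz": 0, "spin": 0, "grip": 0},
    {"dx": 0.25, "dy": 0, "dz": 0, "spin": 0, "grip": 0},
    {"dx": 0.3, "dy": 0, "dz": 0, "spin": 0, "grip": 0},
    {"dx": 0.3, "dy": 0, "dz": 0, "spin": 0, "grip": 0},
    {"dx": 0.3, "dy": 0, "dz": 0, "spin": 0, "grip": 0},
    {"dx": 0.3, "dy": 0, "dz": 0, "spin": 0, "grip": 0},
    {"dx": 0.3, "dy": 0, "dz": 0, "spin": 0, "grip": 0}
  ]
}}

```text
time_s: 16.7
tcp_pos: [0.5501, 0.2265, 0.1675]
eef_rot: [179.9, -0.2, -171.6]
contact_force: [-17.8, 6.5, 9.4]
gripper_width: 0.0006
```

Call:
{"fn": "servo_tool", "kwargs": {
  "targets": [
    {"dx": 0.05, "dy": 0, "dz": 0, "spin": 0, "grip": 0},
    {"dx": 0.1, "dy": 0, "dz": 0, "spin": 0, "grip": 0},
    {"dx": 0.15, "dy": 0, "dz": 0, "spin": 0, "grip": 0},
    {"dx": 0.2, "dy": 0, "dz": 0, "spin": 0, "grip": 0},
    {"dx": 0.2, "dy": 0, "dz": 0, "spin": 0, "grip": 0},
    {"dx": 0.2, "dy": 0, "dz": 0, "spin": 0, "grip": 0},
    {"dx": 0.2, "dy": 0, "dz": 0, "spin": 0, "grip": 0},
    {"dx": 0.2, "dy": 0, "dz": 0, "spin": 0, "grip": 0},
    {"dx": 0.2, "dy": 0, "dz": 0, "spin": 0, "grip": 0},
    {"dx": 0.2, "dy": 0, "dz": 0, "spin": 0, "grip": 0}
  ]
}}

```text
time_s: 17.53
tcp_pos: [0.5504, 0.2265, 0.1675]
eef_rot: [179.9, -0.4, -171.6]
contact_force: [-26.8, 8.8, 14.1]
gripper_width: 0.0003
```

Call:
{"fn": "servo_tool", "kwargs": {
  "targets": [
    {"dx": -0.5, "dy": 0, "dz": 0, "spin": 0, "grip": 0},
    {"dx": -1, "dy": -0.1, "dz": 0, "spin": 0, "grip": 0},
    {"dx": -2, "dy": -0.2, "dz": 0, "spin": 0, "grip": 0},
    {"dx": -4, "dy": -0.5, "dz": 0.5, "spin": 0, "grip": 0},
    {"dx": -6, "dy": -0.8, "dz": 3, "spin": 0, "grip": 0},
    {"dx": -7, "dy": -2, "dz": 6, "spin": 0, "grip": 0},
    {"dx": -8, "dy": -5, "dz": 8, "spin": 0, "grip": 0},
    {"dx": -8, "dy": -9, "dz": 8, "spin": 0, "grip": 0},
    {"dx": -8, "dy": -13, "dz": 8, "spin": 0, "grip": 0},
    {"dx": -8, "dy": -17, "dz": 8, "spin": 0, "grip": 0}
  ]
}}

```text
time_s: 18.37
tcp_pos: [0.4745, 0.0543, 0.2483]
eef_rot: [180.0, 0.1, -171.6]
contact_force: [1.0, 0.4, -0.4]
gripper_width: 0.0003
```

Call:
{"fn": "servo_tool", "kwargs": {
  "targets": [
    {"dx": 0, "dy": -4, "dz": 0, "spin": 0, "grip": 0},
    {"dx": 0, "dy": -8, "dz": 0, "spin": 0, "grip": 0},
    {"dx": 0, "dy": -12, "dz": 0, "spin": 0, "grip": 0},
    {"dx": 0, "dy": -16, "dz": 0, "spin": 0, "grip": 0},
    {"dx": -1, "dy": -20, "dz": 0, "spin": 0, "grip": 0},
    {"dx": -2, "dy": -24, "dz": 0, "spin": 0, "grip": 0},
    {"dx": -3, "dy": -28, "dz": 0, "spin": 0, "grip": 0},
    {"dx": -4, "dy": -32, "dz": 0, "spin": 0, "grip": 0},
    {"dx": -5, "dy": -36, "dz": 0, "spin": 0, "grip": 0},
    {"dx": -5, "dy": -36, "dz": 0, "spin": 0, "grip": 0}
  ]
}}

```text
time_s: 19.2
tcp_pos: [0.4224, -0.3095, 0.2472]
eef_rot: [-179.9, -0.1, -172.0]
contact_force: [1.4, 1.5, -0.5]
gripper_width: 0.0007
```

```bash
python3 - <<'E'
from plan import *
s=r.get_state();print(s["time_s"],s["tcp_pos"],s["contact_force"])
a=r.capture("side");b=r.capture("top");cv2.imwrite("pics/topE.png",b);cv2.imwrite("pics/sideE.png",a)
A=cv2.imread("pics/top0.png");d=cv2.absdiff(A,b).max(2)>40;ys,xs=np.nonzero(cv2.morphologyEx(d.astype(np.uint8),cv2.MORPH_OPEN,np.ones((2,2))));m=ys<260
print("changed px extent",xs[m].min(),xs[m].max(),ys[m].min(),ys[m].max())
a=cv2.resize(a[115:215,275:375],(400,400),interpolation=cv2.INTER_CUBIC);b=cv2.resize(b[110:260,175:325],(400,400),interpolation=cv2.INTER_CUBIC)
cv2.imwrite("pics/h1.png",np.hstack([a,b]))
print("pred lock 1.52 top/side",proj("top",F2W(p,hp(1.52,.195))),proj("side",F2W(p,hp(1.52,.174))))
print("board top edge",proj("top",F2W(p,[[0,.075,.155],[0,-.075,.155]])))
E
```

```text
19.2 [ 0.42245    -0.30947349  0.24724455] [ 1.41488329  1.48515374 -0.47450919]
changed px extent 0 639 21 259
pred lock 1.52 top/side [[185.20443213 190.12542289]] [[312.96257796 121.58691427]]
board top edge [[234.61164874 186.59310818]
 [309.02751428 174.71036852]]
```

View pics/h1.png

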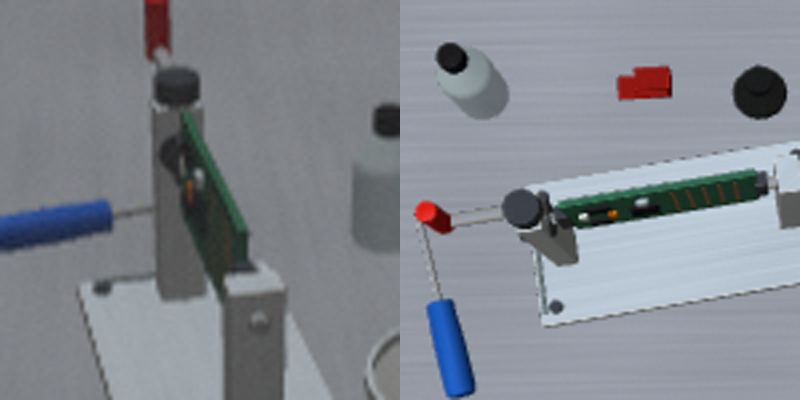

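```bash
python3 -c "
from plant import r
print(r.close_job())"
```

```text
the job is handed in; nothing more can be done
None
```

The board is standing upright with its component side to the robot, and the lock arm is swung clockwise to its stop. I handed the job in at about 19 s of the 51 s allowed.

- **Board:** I pressed the near edge down with the closed fingers until their vertical faces lay flat on the board. The push force rose to 11 N right where contact was predicted. After the lock was swung, the board's top edge showed in the top view within 1 pixel (roughly 0.05 rad) of the upright prediction.
- **Lock:** I pushed the red handle round until it stopped moving and the wrist force climbed to about 31 N. After I let go, the handle was within about 1.5 pixels of where it should be at 1.52 rad, which allows for the expected spring-back.
- **Other objects:** In the final picture the bottle, clip, suction cup and screwdriver looked undisturbed. The jar was only partly in that picture and the spindle nut was not, but the arm passed well clear of both. My automatic before/after image comparison was no use as a check, because it marked the whole picture as changed.
- **Robot:** It was clear of everything at hand-in.

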